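# Cover the tube carousel: tall spacer on the post, then the knobbed cover

### The arm

A 6-joint arm with a two-finger parallel gripper is mounted at the origin on the work surface. World frame = base frame: x ahead of the robot, y to its left, z up, the work surface at z = 0. Lengths are in m, angles in rad, forces in N, time in s.
With the tool pointing down it reaches from about 0.3 to 0.775 m from the base axis. Payload 14.6 kg.
Tool frame: the origin (TCP) lies midway between the tips of the shut fingers; the grasp point (between the pads) lies 19 mm behind it; z points along the fingers, y is the line along which they close (so a half turn about z gives the same grasp; the last joint's range is limited). The gripper opens to 94 mm and grips with 3 to 60 N. Pads are 16 mm wide; open, the fingers measure 119 mm over their backs; the gripper's body (75 mm by 177 mm) begins 78 mm behind the grasp point.
Start: joints at [-1.233, 0.3, 1.521, -0, 1.321, -0.067], TCP at [0.217, -0.506, 0.205] pointing down, gripper open.
Joint ranges: [-3.03, 3.03], [-0.79, 2.21], [0.23, 2.52], [-1.04, 4.18], [0, 3.07], [-2.55, 2.55]. Speed limits (rad/s): [2.22, 2.22, 2.57, 3.14, 3.14, 3.14].

### API

Orientations are given as [roll, pitch, yaw] about the fixed x, y, z axes, in that order (R = Rz(yaw) Ry(pitch) Rx(roll)).
In Python, from station import ctrl gives the robot as it stands. The module is installed in compiled form; this text tells all that it offers.
- The arm moves only by the tool servo_tool, never from a script. Its argument "plan" is a list of rows, each a list of 7 numbers: the opening in per cent of the stroke, from 0 (shut) to 100 (fully open), then the shift along the tool's x, y, z in m, then the turn, a rotation vector about the tool's x, y, z in rad. A call has exactly 8 rows; each row shifts and turns the commanded pose from where the row before left it, along the tool's axes as they then stand; what a row does not reach is not made up. A row lasts 1/8 s, in which the tool goes at most 62.5 mm and 10.7 degrees, less where a joint would pass 70% of its speed; a pose out of reach is approached as far as the arm can. A call with a gripper value outside its range is refused whole. The fingers move at their own pace and stop on an object; "force" is the grip in N (left out, the last holds). Time passes only in rows, so rows that do not move let the fingers close, or fill a call up. It gives the time, the measured TCP pose, the force, the opening and the grip force at its end, in the units of the state.
- ctrl.get_obs(): the state, without advancing time (a new reading comes with each control period).
- ctrl.camera(name): name is "side" or "top"; returns a dict with "pixels" (420x560x3 uint8, red, green, blue), "z_map" (420x560 float32, m along the optical axis (not along the pixel's ray), 0 where there is no reading), "mtx" (3x3 intrinsics, pixels), "pose" (4x4, takes a point from camera to world coordinates). Camera axes: x right, y up, looking along -z (the intrinsics and any distortion apply to the point x, -y, -z); pixel columns grow to the right and rows downward; lengths in m; the calibration is good to about 2 mm. A picture is of the moment at which its call begins.
- ctrl.hand_in(): hands the job in; it is judged then, once.
The state is a dict: "time_s": time; "qpos": joint angles; "joint_vel": joint speeds; "tau": joint torques, N m; "ee_pos": TCP position; "eef_rot": TCP orientation; "force": force on the tool from outside, world axes, zero at the start; "moment": the same for the moment, N m; "grip_width": finger opening in m; "grip_force": force on a finger pad.
Only numpy, scipy, OpenCV 4.12 (cv2) and the standard library are available. Lean on these libraries where they do the work, as an engineer would, in place of code of your own. Each camera call takes 0.05 s, during which the arm holds its last target. There are 200 camera calls.

### The job

Close up the round tube carousel: first thread the tall spacer sleeve over its centre post and let go of it standing on the drum, then put the knobbed aluminium cover over the post so that it lies level on top of the spacer, clear of the tubes. Lower both parts into place; do not let them fall.

Things in the scene. Friction and masses are not known exactly. Their poses are not given: they have to be found in the camera images.
- carousel: Tube carousel, fixed: black drum 144 mm in diameter, flat top 45 mm above the bench, with 12 white-capped tubes fixed in a circle of radius 58 mm (13 mm wide, tops 61 mm above the bench). At its centre a steel post 12 mm in diameter, its last 8 mm tapering to 5 mm, tip 121 mm above the bench. Origin: on the post's axis at bench height (drum's underside); z up.
- spacer: Tall spacer sleeve: plain grey plastic tube standing on the bench, 40 mm outside, 24 mm bore right through, 50 mm tall, 50 g, both ends alike. Origin: on its axis at its underside; z up. Of the grey rings it is the tall one; one of equal diameter but 16 mm tall and one 58 mm wide, 22 mm tall, are not needed. On the drum its top is 95 mm above the bench.
- cover: Cover, lying flat, knob up: aluminium plate 140 mm in diameter, 8 mm thick, with a central cylindrical knob 36 mm in diameter, top 50 mm above the plate's underside; 220 g. A 24 mm hole runs from below 45 mm up into the knob. Origin: on its axis at the underside; z up. A disc 110 mm wide without knob is not needed. On the spacer its underside is 95 mm above the bench.
Mind the look-alikes: they are no part of the job. What is shaped like the spacer but yellow is not meant.

How it is judged:
By the outcome, as a careful person would: the job done as asked, in the order asked, and still so for the second after the job is handed in, with the robot touching nothing.
It also fails if it takes over 51 s, if anything falls off the work surface, if the arm or the gripper's body presses on something with over 40 N, if the wrist force passes 120 N, or if a joint passes its speed limit or range.

## Working session

There is one attempt and no reset: what is moved stays moved. The work goes in short steps, Python scripts to look and compute and a tool call to move; the robot and the scene stay as the last step left them, time stands still between calls to the robot, and variables do not carry over. Pictures are saved under pics/ and viewed, at most 10 in all, crops included, and the job is handed in when it is done.

Besides the shell and the picture viewer there is one more tool, called after ">>>" in YAML: its name, and indented under it one key for each argument. servo_tool: Moves the arm, as the interface text tells. Its arguments: {"type":"object","properties":{"plan":{"type":"array","items":{"type":"array","items":{"type":"number"}}},"force":{"type":"number"}},"required":["plan"]}

```bash
mkdir -p pics; cat > h.py <<'E'
import numpy as np, cv2
from station import ctrl
def cam(n):
    c=ctrl.camera(n); return c['pixels'],c['z_map'],np.array(c['mtx']),np.array(c['pose'])
def cloud(z,K,T):
    v,u=np.mgrid[:z.shape[0],:z.shape[1]]
    p=np.stack([(u-K[0,2])/K[0,0]*z,-(v-K[1,2])/K[1,1]*z,-z],-1)
    return p@T[:3,:3].T+T[:3,3]
def save(n,im): cv2.imwrite('pics/'+n+'.png',cv2.cvtColor(im,cv2.COLOR_RGB2BGR))
E
python3 - <<'E'
from h import *
for n in('top','side'):
    im,z,K,T=cam(n); save(n+'0',im); np.savez(n+'0',im=im,z=z,K=K,T=T); print(n,K.round(1).tolist(),T.round(3).tolist())
o=ctrl.get_obs(); print(o)
E
```

```text
top [[383.3, 0.0, 270.3], [0.0, 383.3, 209.4], [0.0, 0.0, 1.0]] [[0.027, 0.989, -0.145, 0.36], [-1.0, 0.027, -0.005, -0.004], [-0.001, 0.145, 0.989, 0.929], [0.0, 0.0, 0.0, 1.0]]
side [[434.8, 0.0, 275.6], [0.0, 434.8, 207.3], [0.0, 0.0, 1.0]] [[-0.924, 0.286, -0.255, 0.28], [-0.383, -0.66, 0.646, 0.52], [0.016, 0.694, 0.719, 0.646], [0.0, 0.0, 0.0, 1.0]]
{'time_s': 0.1, 'qpos': array([-1.23258947e+00,  3.00356393e-01,  1.52154542e+00,  1.77699713e-06,
        1.32070445e+00, -6.66079925e-02]), 'joint_vel': array([ 0.00016802,  0.00076982, -0.00182509,  0.00064003,  0.00051757,
       -0.00032829]), 'tau': array([ 1.55457914e-03, -5.32649946e+01, -3.53286195e+01,  7.10146339e-02,
        2.34560575e-02, -6.10813800e-05]), 'ee_pos': array([ 0.21652812, -0.50531515,  0.20496434]), 'eef_rot': array([-3.14058140e+00, -6.91821143e-05,  4.04814378e-01]), 'force': array([ 0.76768324,  0.18678365, -0.08653907]), 'moment': array([ 0.01751467, -0.01819434, -0.037249  ]), 'grip_force': 0.0, 'grip_width': 0.09383736798502852}
```

View pics/top0.png

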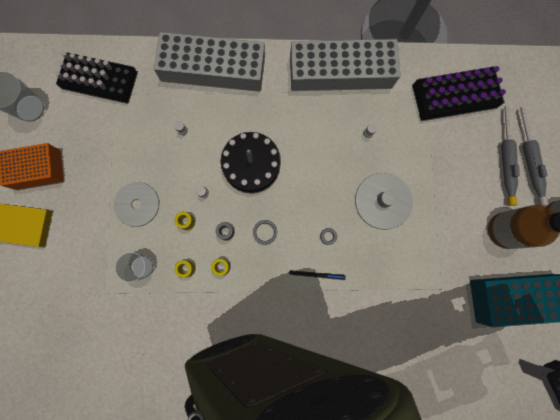

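View pics/side0.png

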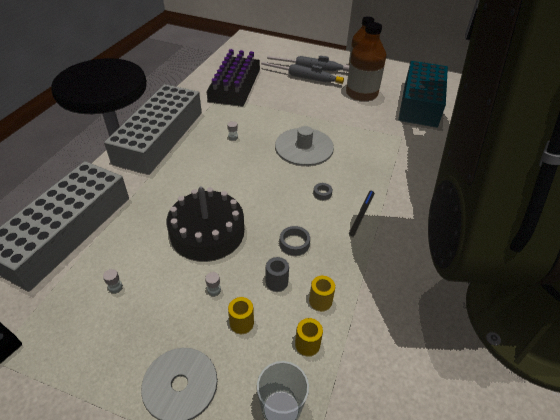

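The top view shows these candidates:
- **Spacer:** grey rings at (225,231), (264,232) wide and (328,236) short, plus yellow tubes at (184,220), (184,268) and (220,267).
- **Cover:** knobbed disc at (384,200), and a plain disc at (136,204).
- **Carousel:** at (250,162).

In the side view the grey ring at (277,273) is the tall one, which matches top (225,231). I'll check this with a crop and with heights.

```bash
python3 - <<'E'
from h import *
for n,seeds in(('top',dict(sp=(225,231,14),wide=(264,232,16),short=(328,236,12),knob=(384,200,14),cover=(384,200,36),drum=(250,162,36))),
               ('side',dict(sp=(277,273,22),knob=(305,137,16),cover=(304,146,40),drum=(205,222,50)))):
    d=np.load(n+'0.npz'); P=cloud(d['z'],d['K'],d['T'])
    for k,(u,v,r) in seeds.items():
        w=P[v-r:v+r,u-r:u+r].reshape(-1,3); h=w[:,2]
        top=np.percentile(h,99)
        lo,hi=dict(sp=(.043,.056),knob=(.043,.056),cover=(.004,.014),drum=(.054,.068),wide=(.015,.03),short=(.01,.024))[k]
        s=w[(h>lo)&(h<hi)]
        (c,rad)=cv2.minEnclosingCircle(s[:,:2].astype(np.float32))
        q=s[:,:2]; print(n,k,'top',top.round(3),'n',len(s),'circ',np.round(c,4),round(rad,4),'bbox mid',((q.min(0)+q.max(0))/2).round(4),'mean',q.mean(0).round(4),'z',np.median(s[:,2]).round(4))
    if n=='top': P0=P[162-36:162+36,250-36:250+36].reshape(-1,3); s=P0[P0[:,2]>.1]; print('post',len(s),s.mean(0).round(4),s[:,2].max())
    else:
        P0=P[172:272,155:255].reshape(-1,3); s=P0[P0[:,2]>.09]; print('post side',len(s),s.mean(0).round(4),s[:,2].max())
t=np.load('top0.npz')['im'][195:275,165:345]; s=np.load('side0.npz')['im'][160:360,220:360]
save('crop',np.hstack([cv2.resize(t,(450,200)),cv2.resize(s,(140,200))]))
E
```

```text
top sp top 0.052 n 157 circ [0.4377 0.1067] 0.0201 bbox mid [0.4373 0.1061] mean [0.4375 0.1062] z 0.049
top wide top 0.025 n 198 circ [0.4398 0.0127] 0.0288 bbox mid [0.44   0.0133] mean [0.4397 0.0127] z 0.021
top short top 0.018 n 141 circ [ 0.434  -0.1403] 0.0201 bbox mid [ 0.4339 -0.1408] mean [ 0.4339 -0.1398] z 0.0152
top knob top 0.053 n 188 circ [ 0.5251 -0.2752] 0.0183 bbox mid [ 0.525  -0.2744] mean [ 0.5245 -0.2739] z 0.0494
top cover top 0.051 n 2280 circ [ 0.5261 -0.2841] 0.102 bbox mid [ 0.5301 -0.2789] mean [ 0.5235 -0.2736] z 0.0075
top drum top 0.106 n 298 circ [0.6069 0.0516] 0.0642 bbox mid [0.6069 0.0516] mean [0.6065 0.0521] z 0.0603
post 56 [0.4911 0.0257 0.4922] 0.928572889695881
side sp top 0.051 n 291 circ [0.4371 0.1108] 0.0202 bbox mid [0.4369 0.111 ] mean [0.4361 0.1122] z 0.0488
side knob top 0.051 n 137 circ [ 0.5226 -0.2715] 0.0199 bbox mid [ 0.5236 -0.2704] mean [ 0.5229 -0.2683] z 0.0489
side cover top 0.049 n 1428 circ [ 0.4967 -0.2422] 0.1102 bbox mid [ 0.5104 -0.2426] mean [ 0.5201 -0.2602] z 0.007
side drum top 0.105 n 495 circ [0.6069 0.0562] 0.066 bbox mid [0.606  0.0558] mean [0.6048 0.0602] z 0.0598
post side 142 [0.4923 0.2176 0.2926] 0.6459993029386517
```

View pics/crop.png

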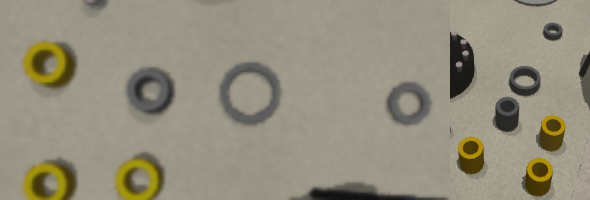

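The crop and heights confirm the choice: the grey ring left of centre (top image (225,231)) is 50 mm tall and 40 mm wide. The wide and short rings measure 21 mm and 15 mm. Now moving towards it.

>>> servo_tool:
  plan:
    - [66,0.0375,-0.0402,0,0,0,0.135]
    - [66,0.0317,-0.0448,0,0,0,0.135]
    - [66,0.0254,-0.0487,0,0,0,0.135]
    - [66,0.0186,-0.0517,0,0,0,0]
    - [66,0.0186,-0.0517,0,0,0,0]
    - [66,0.0186,-0.0517,0,0,0,0]
    - [66,0.0186,-0.0517,0,0,0,0]
    - [66,0.0186,-0.0517,0,0,0,0]
  force: 15

```text
time_s: 1.1
ee_pos: [0.3657, -0.0903, 0.2055]
eef_rot: [3.141, -0.0, -0.0]
force: [1.0, -0.6, -0.3]
grip_width: 0.0623
grip_force: 0.0
```

>>> servo_tool:
  plan:
    - [66,0.0178,-0.0497,0,0,0,0]
    - [66,0.0178,-0.0497,0,0,0,0]
    - [66,0.0178,-0.0497,0,0,0,0]
    - [66,0.0178,-0.0497,0,0,0,0]
    - [66,0,0,0.035,0,0,0]
    - [66,0,0,0.035,0,0,0]
    - [66,0,0,0.035,0,0,0]
    - [66,0,0,0,0,0,0]

```text
time_s: 2.1
ee_pos: [0.4355, 0.1065, 0.0988]
eef_rot: [3.141, 0.005, -0.0]
force: [0.2, 0.9, 0.4]
grip_width: 0.0619
grip_force: 0.0
```

```bash
python3 - <<'E'
from h import *
im,z,K,T=cam('side'); save('s1',cv2.resize(im[130:350,130:420],None,fx=2.5,fy=2.5)); print(ctrl.get_obs()['ee_pos'])
E
```

```text
[0.43650975 0.10668676 0.10046527]
```

View pics/s1.png

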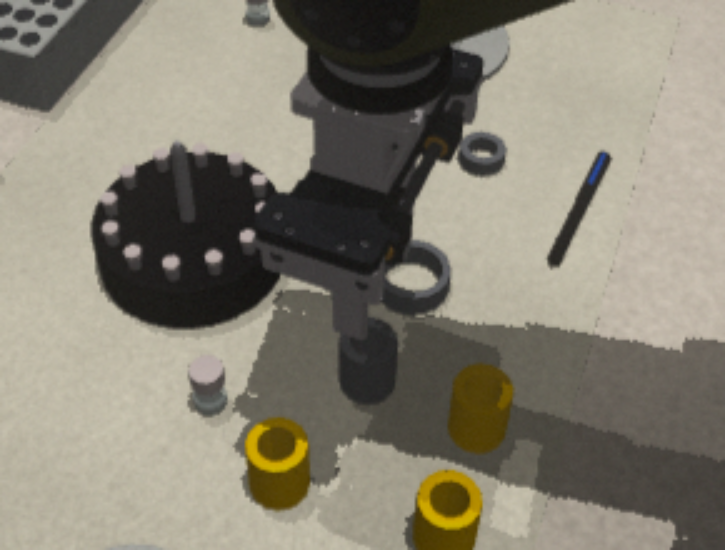

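The gripper's fingers are over the grey spacer (crop (365,350)) with clearance on both sides, so I'm descending.

>>> servo_tool:
  plan:
    - [66,0,0,0.02,0,0,0]
    - [66,0,0,0.02,0,0,0]
    - [66,0,0,0.016,0,0,0]
    - [66,0,0,0.016,0,0,0]
    - [66,0,0,0.014,0,0,0]
    - [66,0,0,0,0,0,0]
    - [38,0,0,0,0,0,0]
    - [38,0,0,0,0,0,0]

```text
time_s: 3.15
ee_pos: [0.4371, 0.1068, 0.0151]
eef_rot: [-3.141, -0.001, -0.0]
force: [0.0, -0.1, -0.2]
grip_width: 0.0454
grip_force: 0.0
```

>>> servo_tool:
  plan:
    - [34,0,0,0,0,0,0]
    - [34,0,0,0,0,0,0]
    - [34,0,0,0,0,0,0]
    - [34,0,0,0,0,0,0]
    - [34,0,0,0,0,0,0]
    - [34,0,0,0,0,0,0]
    - [34,0,0,0,0,0,0]
    - [34,0,0,0,0,0,0]

```text
time_s: 4.15
ee_pos: [0.4371, 0.1068, 0.0149]
eef_rot: [-3.141, -0.001, -0.0]
force: [-1.2, -0.1, 7.5]
grip_width: 0.0402
grip_force: 15.0
```

>>> servo_tool:
  plan:
    - [34,0,0,0.0,0,0,0]
    - [34,0,0,-0.01,0,0,0]
    - [34,0,0,-0.03,0,0,0]
    - [34,0,0,-0.04,0,0,0]
    - [34,0,0,-0.04,0,0,0]
    - [34,0,0,-0.02,0,0,0]
    - [34,0,0,0,0,0,0]
    - [34,0,0,0,0,0,0]

```text
time_s: 5.15
ee_pos: [0.4363, 0.1067, 0.1536]
eef_rot: [3.141, 0.001, -0.0]
force: [-0.6, 0.1, -0.9]
grip_width: 0.0402
grip_force: 15.0
```

>>> servo_tool:
  plan:
    - [34,0.015,0.005,0,0,0,0]
    - [34,0.03,0.01,0,0,0,0]
    - [34,0.035,0.011,0,0,0,0]
    - [34,0.035,0.011,0,0,0,0]
    - [34,0.03,0.01,0,0,0,0]
    - [34,0.018,0.006,0,0,0,0]
    - [34,0.007,0.002,0,0,0,0]
    - [34,0,0,0,0,0,0]

```text
time_s: 6.15
ee_pos: [0.6068, 0.0515, 0.1536]
eef_rot: [3.142, 0.001, -0.0]
force: [0.4, 0.5, 1.1]
grip_width: 0.0403
grip_force: 15.0
```

```bash
python3 - <<'E'
from h import *
im,z,K,T=cam('side'); save('s2',cv2.resize(im[100:290,110:350],None,fx=3,fy=3)); np.savez('s2',im=im,z=z,K=K,T=T)
im,z,K,T=cam('top'); np.savez('t2',im=im,z=z,K=K,T=T);o=ctrl.get_obs();print(o['ee_pos'],o['force'],o['grip_width'])
E
```

```text
[0.60637038 0.05186936 0.15421787] [-0.15702118 -0.18758183  0.07013449] 0.04010689412057184
```

View pics/s2.png

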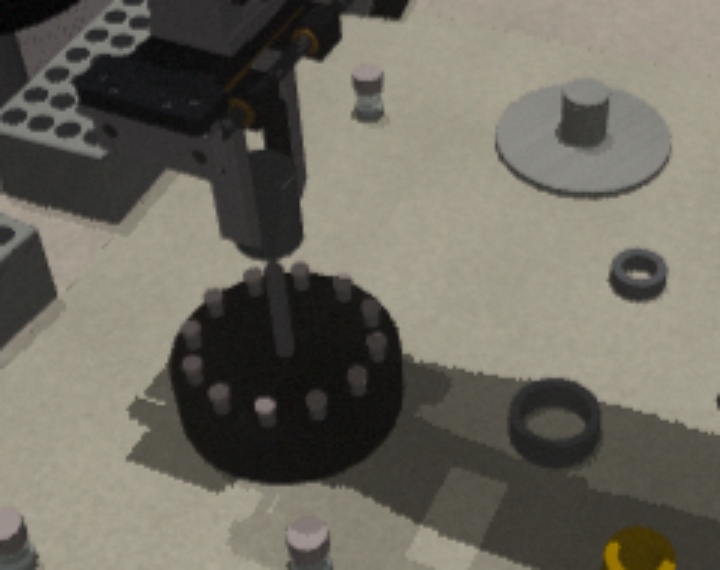

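The spacer is held upright. Its lower rim, around (268,245), lines up with the post's tip at (272,265) along the post's axis. Lowering with a force check.

>>> servo_tool:
  plan:
    - [34,0,0,0.008,0,0,0]
    - [34,0,0,0.008,0,0,0]
    - [34,0,0,0.008,0,0,0]
    - [34,0,0,0.008,0,0,0]
    - [34,0,0,0.008,0,0,0]
    - [34,0,0,0.008,0,0,0]
    - [34,0,0,0.008,0,0,0]
    - [34,0,0,0,0,0,0]

```text
time_s: 7.25
ee_pos: [0.6065, 0.0517, 0.0977]
eef_rot: [-3.142, 0.001, -0.0]
force: [-0.5, -0.2, -0.0]
grip_width: 0.0403
grip_force: 15.0
```

>>> servo_tool:
  plan:
    - [34,0,0,0.008,0,0,0]
    - [34,0,0,0.008,0,0,0]
    - [34,0,0,0.008,0,0,0]
    - [34,0,0,0.006,0,0,0]
    - [34,0,0,0.004,0,0,0]
    - [34,0,0,0.002,0,0,0]
    - [34,0,0,0,0,0,0]
    - [34,0,0,0,0,0,0]

```text
time_s: 8.25
ee_pos: [0.6069, 0.0517, 0.0627]
eef_rot: [-3.142, -0.0, -0.0]
force: [-0.7, 0.8, -0.9]
grip_width: 0.0398
grip_force: 15.0
```

>>> servo_tool:
  plan:
    - [34,0,0,0.001,0,0,0]
    - [34,0,0,0.001,0,0,0]
    - [34,0,0,0.0005,0,0,0]
    - [34,0,0,0.0,0,0,0]
    - [34,0,0,0,0,0,0]
    - [34,0,0,0,0,0,0]
    - [34,0,0,0,0,0,0]
    - [34,0,0,0,0,0,0]

```text
time_s: 9.25
ee_pos: [0.6068, 0.0517, 0.06]
eef_rot: [-3.142, -0.0, -0.0]
force: [-2.0, 0.9, 2.0]
grip_width: 0.0404
grip_force: 15.0
```

>>> servo_tool:
  plan:
    - [34,0,0,0.0005,0,0,0]
    - [34,0,0,0.0,0,0,0]
    - [34,0,0,0,0,0,0]
    - [34,0,0,0.0,0,0,0]
    - [34,0,0,0,0,0,0]
    - [34,0,0,0,0,0,0]
    - [34,0,0,0,0,0,0]
    - [34,0,0,0,0,0,0]

```text
time_s: 10.25
ee_pos: [0.6068, 0.0517, 0.06]
eef_rot: [-3.142, -0.0, -0.0]
force: [-2.4, -0.8, 6.5]
grip_width: 0.0403
grip_force: 15.0
```

The spacer is on the drum (6.5 N upward at the expected height). Opening a little, then retreating straight up.

>>> servo_tool:
  plan:
    - [56,0,0,0,0,0,0]
    - [56,0,0,0,0,0,0]
    - [56,0,0,0,0,0,0]
    - [56,0,0,0,0,0,0]
    - [56,0,0,0,0,0,0]
    - [56,0,0,-0.005,0,0,0]
    - [56,0,0,-0.01,0,0,0]
    - [56,0,0,-0.02,0,0,0]

```text
time_s: 11.25
ee_pos: [0.6065, 0.0517, 0.095]
eef_rot: [3.142, 0.001, -0.0]
force: [-0.5, -0.5, -0.1]
grip_width: 0.0529
grip_force: 0.0
```

>>> servo_tool:
  plan:
    - [56,0,0,-0.03,0,0,0]
    - [56,0,0,-0.04,0,0,0]
    - [60,0,0.01,-0.015,0,0,0]
    - [60,-0.01,0.05,0,0,0,0]
    - [60,-0.017,0.06,0,0,0,0]
    - [60,-0.017,0.06,0,0,0,0]
    - [60,-0.017,0.06,0,0,0,0]
    - [60,-0.015,0.05,0,0,0,0]

```text
time_s: 12.25
ee_pos: [0.5293, -0.2408, 0.179]
eef_rot: [-3.141, 0.001, -0.001]
force: [1.2, 0.5, -0.6]
grip_width: 0.0563
grip_force: 0.0
```

```bash
python3 - <<'E'
from h import *
im,z,K,T=cam('side'); save('s3',cv2.resize(im[100:290,130:380],None,fx=3,fy=3)); np.savez('s3',im=im,z=z,K=K,T=T)
P=cloud(z,K,T)[160:272,155:255].reshape(-1,3); s=P[(P[:,2]>.09)&(P[:,2]<.1)]; print('sp side',len(s),cv2.minEnclosingCircle(s[:,:2].astype('f')))
im,z,K,T=cam('top'); np.savez('t3',im=im,z=z,K=K,T=T)
P=cloud(z,K,T)
a=P[130:190,220:280].reshape(-1,3); s=a[(a[:,2]>.09)&(a[:,2]<.1)]; print('sp top',len(s),cv2.minEnclosingCircle(s[:,:2].astype('f')),np.median(s[:,2]))
o=ctrl.get_obs();print(o['ee_pos'],o['force'],o['grip_width'])
E
```

```text
sp side 202 ((0.6060552597045898, 0.05560421943664551), 0.020467212423682213)
sp top 164 ((0.6066932082176208, 0.05110669508576393), 0.019877882674336433) 0.09436278894516759
[ 0.52866812 -0.24273604  0.17880138] [-0.52587568  1.04685807  0.26531821] 0.05638172507839039
```

View pics/s3.png

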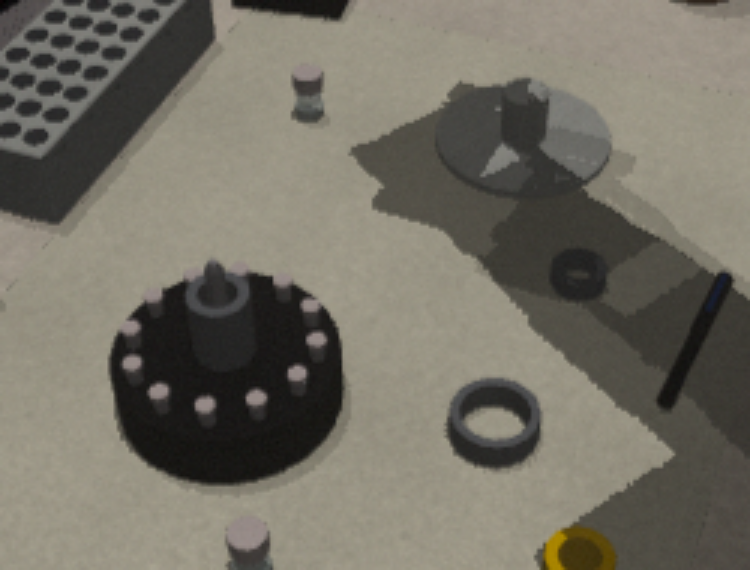

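The spacer stands level on the drum around the post at (218,295), with its top at 94 mm and centred. Next is the cover.

>>> servo_tool:
  plan:
    - [60,-0.004,0.032,0.02,0,0,0]
    - [60,0,0,0.035,0,0,0]
    - [60,0,0,0.04,0,0,0]
    - [60,0,0,0.02,0,0,0]
    - [60,0,0,0.01,0,0,0]
    - [60,0,0,0.01,0,0,0]
    - [60,0,0,0,0,0,0]
    - [60,0,0,0,0,0,0]

```text
time_s: 13.35
ee_pos: [0.527, -0.2704, 0.0452]
eef_rot: [3.141, -0.001, -0.0]
force: [-0.8, 0.4, 0.1]
grip_width: 0.0564
grip_force: 0.0
```

>>> servo_tool:
  plan:
    - [60,0,0,0.01,0,0,0]
    - [60,0,0,0.01,0,0,0]
    - [60,0,0,0.008,0,0,0]
    - [60,0,0,0,0,0,0]
    - [34,0,0,0,0,0,0]
    - [30,0,0,0,0,0,0]
    - [30,0,0,0,0,0,0]
    - [30,0,0,0,0,0,0]
  force: 40

```text
time_s: 14.35
ee_pos: [0.5268, -0.2705, 0.0167]
eef_rot: [3.141, -0.0, -0.0]
force: [-0.1, -2.1, 1.5]
grip_width: 0.036
grip_force: 40.0
```

>>> servo_tool:
  plan:
    - [30,0,0,0,0,0,0]
    - [30,0,0,0,0,0,0]
    - [30,0,0,0,0,0,0]
    - [30,0,0,0,0,0,0]
    - [30,0,0,0,0,0,0]
    - [30,0,0,0,0,0,0]
    - [30,0,0,0,0,0,0]
    - [30,0,0,0,0,0,0]

```text
time_s: 15.35
ee_pos: [0.5268, -0.2704, 0.0167]
eef_rot: [3.141, -0.0, -0.0]
force: [-1.1, -1.9, 4.5]
grip_width: 0.0355
grip_force: 40.0
```

>>> servo_tool:
  plan:
    - [30,0,0,-0.005,0,0,0]
    - [30,0,0,-0.01,0,0,0]
    - [30,0,0,-0.025,0,0,0]
    - [30,0,0,-0.035,0,0,0]
    - [30,0,0,-0.035,0,0,0]
    - [30,0,0,-0.025,0,0,0]
    - [30,0,0,-0.01,0,0,0]
    - [30,0,0,0,0,0,0]

```text
time_s: 16.35
ee_pos: [0.5267, -0.2702, 0.1615]
eef_rot: [3.142, -0.0, -0.0]
force: [-0.5, 0.0, -2.5]
grip_width: 0.0363
grip_force: 40.0
```

>>> servo_tool:
  plan:
    - [30,0.004,-0.016,0,0,0,0]
    - [30,0.008,-0.032,0,0,0,0]
    - [30,0.01,-0.04,0,0,0,0]
    - [30,0.01,-0.04,0,0,0,0]
    - [30,0.01,-0.04,0,0,0,0]
    - [30,0.008,-0.03,0,0,0,0]
    - [30,0.004,-0.015,0,0,0,0]
    - [30,0,0,0,0,0,0]

```text
time_s: 17.35
ee_pos: [0.5806, -0.0565, 0.1609]
eef_rot: [-3.141, 0.001, 0.001]
force: [-0.2, 0.8, -3.0]
grip_width: 0.0363
grip_force: 40.0
```

```bash
python3 - <<'E'
from h import *
im,z,K,T=cam('side'); save('s4',cv2.resize(im[60:290,130:380],None,fx=2.5,fy=2.5)); np.savez('s4',im=im,z=z,K=K,T=T)
P=cloud(z,K,T).reshape(-1,3); s=P[(P[:,2]>.13)&(P[:,2]<.175)&(P[:,0]>.42)&(P[:,0]<.68)&(abs(P[:,1]+.05)<.13)]
A=np.c_[s[:,:2],np.ones(len(s))]; w=np.ones(len(s),bool)
m=np.median(s[:,2])
w=abs(s[:,2]-m)<.006
c=np.linalg.lstsq(A[w],s[w,2],rcond=None)[0]; print('plane',c,m,w.sum(),cv2.minEnclosingCircle(s[w,:2].astype('f')),s[w].min(0),s[w].max(0))
o=ctrl.get_obs();print(o['ee_pos'],o['eef_rot'],o['force'],o['moment'],o['grip_width'])
E
```

```text
plane [ 0.00289565 -0.00742167  0.14926447] 0.15138689250061466 2362 ((0.5766571760177612, -0.05257658660411835), 0.07127374410629272) [ 0.50817544 -0.12368998  0.14540457] [0.64649506 0.01731681 0.15663506]
[ 0.58050654 -0.05740899  0.16099054] [3.14150864e+00 7.59611439e-04 1.96560891e-04] [ 0.20870127 -0.59084743 -3.2254123 ] [0.01899931 0.01568736 0.00411437] 0.036198212388499615
```

View pics/s4.png

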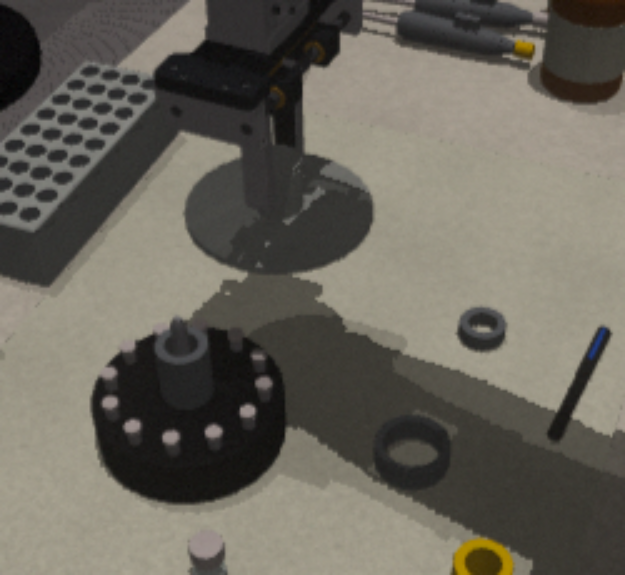

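The cover is level in the grip (plate at (280,210), tilt under 0.5°) with clearance above the post. By the side view it needs about +29 mm in x and +108 mm in y.

>>> servo_tool:
  plan:
    - [30,0.003,-0.01,0,0,0,0]
    - [30,0.006,-0.022,0,0,0,0]
    - [30,0.008,-0.03,0,0,0,0]
    - [30,0.007,-0.026,0,0,0,0]
    - [30,0.003,-0.014,0,0,0,0]
    - [30,0.002,-0.006,0,0,0,0]
    - [30,0,0,0,0,0,0]
    - [30,0,0,0,0,0,0]

```text
time_s: 18.4
ee_pos: [0.6097, 0.05, 0.1615]
eef_rot: [3.141, 0.0, -0.001]
force: [0.6, -0.1, -2.4]
grip_width: 0.0361
grip_force: 40.0
```

```bash
python3 - <<'E'
from h import *
im,z,K,T=cam('side'); save('s5',cv2.resize(im[60:290,110:360],None,fx=2.5,fy=2.5))
P=cloud(z,K,T).reshape(-1,3); s=P[(abs(P[:,2]-.152)<.007)&(P[:,0]>.5)&(P[:,0]<.72)&(abs(P[:,1]-.05)<.1)]
print(len(s),np.median(s[:,2]),cv2.minEnclosingCircle(s[:,:2].astype('f')))
o=ctrl.get_obs();print(o['ee_pos'],o['force'])
E
```

```text
2926 0.15203478796434206 ((0.6062092185020447, 0.053499896079301834), 0.07061830908060074)
[0.60969887 0.04998998 0.16149721] [ 0.86980714 -0.59047904 -2.36793143]
```

>>> servo_tool:
  plan:
    - [30,0,-0.0015,0,0,0,0]
    - [30,0,0,0.007,0,0,0]
    - [30,0,0,0.007,0,0,0]
    - [30,0,0,0.007,0,0,0]
    - [30,0,0,0.007,0,0,0]
    - [30,0,0,0.007,0,0,0]
    - [30,0,0,0.005,0,0,0]
    - [30,0,0,0,0,0,0]

```text
time_s: 19.45
ee_pos: [0.6096, 0.0522, 0.121]
eef_rot: [3.142, 0.001, -0.0]
force: [1.1, 0.1, -2.8]
grip_width: 0.0361
grip_force: 40.0
```

>>> servo_tool:
  plan:
    - [30,0,0,0.003,0,0,0]
    - [30,0,0,0.002,0,0,0]
    - [30,0,0,0.0015,0,0,0]
    - [30,0,0,0.001,0,0,0]
    - [30,0,0,0.0005,0,0,0]
    - [30,0,0,0,0,0,0]
    - [30,0,0,0,0,0,0]
    - [30,0,0,0,0,0,0]

```text
time_s: 20.45
ee_pos: [0.6098, 0.0522, 0.1135]
eef_rot: [-3.142, -0.0, -0.0]
force: [0.1, 0.1, -3.3]
grip_width: 0.0361
grip_force: 40.0
```

>>> servo_tool:
  plan:
    - [30,0,0,0.0005,0,0,0]
    - [30,0,0,0,0,0,0]
    - [30,0,0,0.0005,0,0,0]
    - [30,0,0,0,0,0,0]
    - [30,0,0,0,0,0,0]
    - [30,0,0,0,0,0,0]
    - [30,0,0,0,0,0,0]
    - [30,0,0,0,0,0,0]

```text
time_s: 21.45
ee_pos: [0.6097, 0.0522, 0.1124]
eef_rot: [3.142, 0.0, -0.0]
force: [-0.8, 0.3, -2.5]
grip_width: 0.0357
grip_force: 40.0
```

>>> servo_tool:
  plan:
    - [30,0,0,0.0005,0,0,0]
    - [30,0,0,0,0,0,0]
    - [30,0,0,0.0003,0,0,0]
    - [30,0,0,0,0,0,0]
    - [30,0,0,0,0,0,0]
    - [30,0,0,0,0,0,0]
    - [30,0,0,0,0,0,0]
    - [30,0,0,0,0,0,0]

```text
time_s: 22.45
ee_pos: [0.6098, 0.0522, 0.1118]
eef_rot: [-3.142, -0.0, -0.0]
force: [0.1, 0.2, 0.1]
grip_width: 0.0362
grip_force: 40.0
```

>>> servo_tool:
  plan:
    - [30,0,0,0.0003,0,0,0]
    - [30,0,0,0,0,0,0]
    - [30,0,0,0,0,0,0]
    - [30,0,0,0,0,0,0]
    - [30,0,0,0,0,0,0]
    - [30,0,0,0,0,0,0]
    - [30,0,0,0,0,0,0]
    - [30,0,0,0,0,0,0]

```text
time_s: 23.45
ee_pos: [0.6099, 0.0522, 0.1117]
eef_rot: [-3.142, -0.001, -0.0]
force: [-1.0, -0.2, 5.9]
grip_width: 0.0364
grip_force: 40.0
```

The cover is seated: the spacer now carries it, at the expected height. Releasing slowly, retreating upwards, then moving aside.

>>> servo_tool:
  plan:
    - [45,0,0,0,0,0,0]
    - [56,0,0,0,0,0,0]
    - [56,0,0,0,0,0,0]
    - [56,0,0,0,0,0,0]
    - [56,0,0,0,0,0,0]
    - [56,0,0,-0.005,0,0,0]
    - [56,0,0,-0.015,0,0,0]
    - [56,0,0,-0.03,0,0,0]

```text
time_s: 24.45
ee_pos: [0.6094, 0.0522, 0.162]
eef_rot: [3.142, 0.001, -0.0]
force: [0.3, -0.9, 0.5]
grip_width: 0.0525
grip_force: 0.0
```

>>> servo_tool:
  plan:
    - [56,0,0,-0.03,0,0,0]
    - [56,0,0,-0.02,0,0,0]
    - [56,-0.02,0.04,0,0,0,0]
    - [56,-0.02,0.05,0,0,0,0]
    - [56,-0.02,0.06,0,0,0,0]
    - [56,-0.02,0.06,0,0,0,0]
    - [56,-0.01,0.05,0,0,0,0]
    - [56,0,0,0,0,0,0]

```text
time_s: 25.45
ee_pos: [0.5194, -0.2092, 0.2125]
eef_rot: [3.141, -0.001, -0.004]
force: [-0.6, 0.7, -0.2]
grip_width: 0.0524
grip_force: 0.0
```

```bash
python3 - <<'E'
from h import *
for n in('side','top'):
    im,z,K,T=cam(n)
    if n=='side': save('s6',cv2.resize(im[100:300,110:360],None,fx=2.5,fy=2.5))
    P=cloud(z,K,T).reshape(-1,3); s=P[(abs(P[:,2]-.103)<.007)&(P[:,0]>.5)&(P[:,0]<.72)&(abs(P[:,1]-.05)<.1)]
    c=np.linalg.lstsq(np.c_[s[:,:2],np.ones(len(s))],s[:,2],rcond=None)[0]
    print(n,len(s),np.median(s[:,2]),c[:2],cv2.minEnclosingCircle(s[:,:2].astype('f')))
o=ctrl.get_obs();print(o['time_s'],o['ee_pos'],o['force'],o['grip_width'])
E
```

```text
side 3007 0.10231836025822028 [ 0.0037569  -0.00403684] ((0.6074057817459106, 0.05579393729567528), 0.07115846127271652)
top 2701 0.10244874908058754 [ 5.88891369e-04 -5.24270772e-06] ((0.6074383854866028, 0.052095092833042145), 0.0702030286192894)
25.55 [ 0.52023994 -0.2063506   0.21212963] [ 0.08369507  0.45132815 -0.26538068] 0.05288678050260624
```

View pics/s6.png

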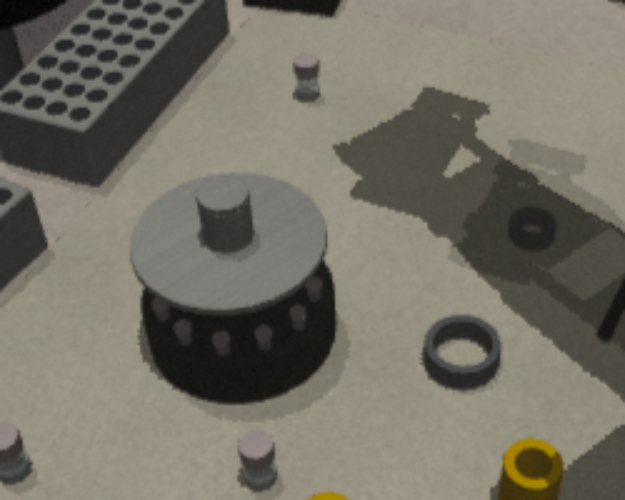

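The cover at (228,240) lies level with its top at 102–103 mm, centred and clear of the tubes, and the gripper is away from it.

```bash
python3 -c "
from station import ctrl
print(ctrl.hand_in())"
```

```text
the job is handed in; nothing more can be done
None
```

The spacer is threaded over the post and stands on the drum, the cover lies level on top of it clear of the tubes, and the job was handed in at about 25.6 s of the 51 s allowed; no verdict was returned.

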